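Shine the torch down the spark-plug hole

TASK

Hold the light for a mechanic: the torch stands lens down in the wooden tool block. While it still stands there, press the switch on its tail fully down to click it on, then draw it up out of the block, tilt it and aim it down the empty spark-plug hole of the motorcycle cylinder head, with the lens centred over the hole, the torch in line with the hole's slanting axis, and the lens about 5 cm from the hole's mouth, clear of the engine. Finish while still holding it steady there in the gripper, and leave the bottle in the block and the other loose things on the bench where they are.

Things in the scene. Friction and masses are not known exactly. Their poses are not given: they have to be found in the camera images.
- torch: black round torch, 165 mm long, 0.16 kg, upright, lens down, in either hole of the block. Origin: middle of the lens; z axis from lens to tail (up at the start), the light shines along -z. Head 35 mm in diameter for 42 mm from the lens, tapering to a 26 mm ribbed barrel from 58 to 163 mm (grip here); the tail ends at 165 mm.
- torch_tail (a point): middle of the torch's tail face, 165 mm from the lens along the torch's z axis. The round rubber switch, 16 mm in diameter, stands 5 mm proud of it.
- torch_switch (a joint): travel of the tail switch into the torch, 0 = out, 0.0035 m = fully in; it springs back when let go, about 1.5 N at the start of its travel and 5 N at the end; it clicks at 0.0025.
- tool_block: fixed hardwood block 64 x 138 x 60 mm (x, y, z), two round holes 38 mm wide, 42 mm deep, 32 mm either side of its middle along y; hole floors 18 mm above the bench. Origin: centre of its underside. Torch in one hole, a small bottle in the other. Beyond it stand bottles up to 200 mm tall (nearest tall one at x = 0.52) and a battery charger of that height (corner at x = 0.49, y = 0.16).
- plug_hole: empty spark-plug hole, 20 mm wide, 30 mm deep, in a round aluminium boss 34 mm in diameter on the slanting front of the cylinder head. Origin: middle of the mouth, 125 mm above the bench; its z axis is the hole's axis and points out of it, up and towards the robot, 34 degrees (0.6 rad) off vertical.
- engine: fixed cylinder and finned head of a small motorcycle engine, about 90 x 105 x 148 mm (x, y, z), standing on the bench. Origin: centre of its underside; z up. The plug hole is on its -x side, which roughly faces the robot.
- thread_lock: small brown dropper bottle, 33 mm in diameter, 102 mm tall, standing in the other hole of the block. Origin: centre of its underside. Leave it there.
- spark_plug: used spark plug, 83 x 23 x 20 mm, lying on the bench between the block and the engine. Origin: centre of its underside. Leave it.
- piston: used piston, 58 mm in diameter, 50 mm tall, standing behind the engine, to its left. Origin: centre of its underside. Leave it.
- spanner: combination spanner, 174 x 26 x 8 mm, lying left of the block. Origin: centre of its underside. Leave it.
- oil_can: red tin oiler, 70 mm in diameter, 150 mm tall with its spout, standing at the back, behind the engine. Origin: centre of its underside. Leave it.
Not all that is in view belongs to the job. There is more than one size of the torch; the job needs the larger.

How it is judged (in metres and radians):
On the way, in this order (a step that is already met when the one before it is completed fails the run):
1. the tail switch is pressed home while the torch stands in the block (value of joint torch_switch above 0.0025 m and z of torch in the frame of tool_block below 0.026 m), for 0.05 s.
2. the torch is drawn up clear of the block in the gripper (z of torch in the frame of tool_block above 0.07 m and contact force between the fingers and torch above 1 N and contact force between torch and tool_block below 0.1 N), for 0.1 s.
At the end, for the whole second after the job is handed in: the torch is held in the gripper, still, touching neither engine nor block; its lens is within 14 mm of the hole's axis (along each of the hole's x and y), 25 to 85 mm out from the mouth and facing it, the torch within 0.21 rad (12 degrees) of the hole's axis (x of torch in the frame of plug_hole between -0.014 and 0.014 m and y of torch in the frame of plug_hole between -0.014 and 0.014 m and z of torch in the frame of plug_hole between 0.025 and 0.085 m and z of torch_tail in the frame of plug_hole above 0.15 m and angle between the z axis of torch and the z axis of plug_hole, either way round below 0.21 rad and height (world z) of torch above 0.14 m and contact force between the fingers and torch above 1 N and contact force between torch and engine below 0.1 N and contact force between torch and tool_block below 0.1 N and linear speed of torch below 0.03 m/s and angular speed of torch below 0.2 rad/s); the arm keeps its last pose, push and grip.
It fails at once if the torch knocks against the engine (contact force between torch and engine above 3 N).
It fails at once if the bottle is disturbed (distance of thread_lock from where it was at the start of the episode above 0.03 m).
It fails at once if a bystander is disturbed (distance of any of spark_plug, piston, spanner, oil_can from where it was at the start of the episode above 0.03 m).
It also fails if it takes over 48 s, if anything falls off the work surface, if the arm or the gripper's body presses on something with over 40 N, if the wrist force passes 120 N, or if a joint passes its speed limit or range.

ROBOT

A 6-joint arm with a two-finger parallel gripper is mounted at the origin on a cart in front of the work surface, level with it; the furniture and walls round the work are solid. World frame = base frame: x ahead of the robot, y to its left, z up, the work surface at z = 0. Lengths are in mm, angles in degrees, forces in N, time in s.
With the tool pointing down it reaches from about 350 to 850 mm from the base axis. Payload 8.1 kg.
Tool frame: the origin (TCP) lies at the very end of the fingers, on their centre line; the grasp point (between the pads) lies r.tcp_to_grasp behind it (r.tcp_to_grasp is the distance from the TCP to the grasp point, in mm); z points along the fingers, y is the line along which they close (so a half turn about z gives the same grasp; the last joint's range is limited). The gripper opens to 85 mm and grips with 20 to 120 N. Pads are 22 mm wide; open, the fingers measure 114 mm over their backs; the gripper's body (76 mm by 85 mm) begins 54 mm behind the grasp point. The pads swing forward as they close: fully open they stand 13 mm farther back than shut.
Start: joints at [59.908, 7.471, 85.268, -0, 87.261, -4.893], TCP at [255.435, 542.916, 231.292] pointing down, gripper open.
Joint ranges: [-169.43, 169.43], [-51.17, 129.36], [1.28, 143.12], [-76.62, 256.62], [0, 156.53], [-152.29, 152.29]. Speed limits (degrees/s): [136.94, 136.94, 159.86, 180, 180, 180].

INTERFACE

Orientations are given as [roll, pitch, yaw] about the fixed x, y, z axes, in that order (R = Rz(yaw) Ry(pitch) Rx(roll)).
In Python, from bench import sense, viewer, order, r gives the robot as it stands.
- The arm moves only by the tool carry_out, never from a script. Its argument "increments" is one flat list of numbers, 7 for each row, row after row: the shift along the tool's x, y, z as a fraction of full scale, then the turn, a rotation vector about the tool's x, y, z as a fraction of full scale, then the opening, from -1 (shut) to 1 (fully open). A call has exactly 10 rows; each row is the pose to reach, as a shift and turn from the pose commanded when the call began, along the tool's axes at that moment, turning the shorter way round; what a row does not reach only later rows make up. Full scale, the value 1, is 400 mm for a shift and 2 pi rad for a turn. A row lasts 1/8 s, in which the tool goes at most 62.5 mm and 10.7 degrees, less where a joint would pass 70% of its speed; a pose out of reach is approached as far as the arm can. A call with a number of a shift or a turn outside -1 to 1 is refused whole. A call with a gripper value outside its range is refused whole. The fingers move at their own pace and stop on an object; "force" is the grip in N (left out, the last holds). Time passes only in rows, so rows that repeat a pose let the fingers close, or fill a call up. It gives the time, the measured TCP pose, the force, the opening and the grip force at its end, in the units of the state.
- sense(): the state, without advancing time (a new reading comes with each control period).
- viewer.snapshot(name): name is "scene" or "top"; returns the picture (420x560x3 uint8, red, green, blue); there is no depth.
- viewer.get_calibration(name): a dict with "fx", "fy", "cx", "cy" (pixels), "k1" (the pictures are not rectified: a ray, as slopes to the right and down, at radius r is drawn at 1 + k1 r^2 times it, then the intrinsics apply), "R" (3x3) and "t" (3): a world point X has camera coordinates R X + t. Camera axes: x right, y down, z forward; pixel columns grow to the right and rows downward; lengths in mm; the calibration is good to about 2 mm. A picture is of the moment at which its call begins. get_calibration takes no time and is no camera call.
- order.hand_in(): hands the job in; it is judged then, once.
The state is a dict: "time": time; "joint_pos": joint angles; "qd": joint speeds; "joint_efforts": joint torques, N m; "tool_pos": TCP position; "tcp_rot": TCP orientation; "ft_force": force on the tool from outside, world axes, zero at the start; "wrist_torque": the same for the moment, N m; "finger_gap": finger opening in mm; "grip_force": force on a finger pad.
Only numpy, scipy, OpenCV 4.12 (cv2) and the standard library are available. Lean on these libraries where they do the work, as an engineer would, in place of code of your own. Each camera call takes 0.05 s, during which the arm holds its last target. There are 200 camera calls.

## Working session

There is one attempt and no reset: what is moved stays moved. The work goes in short steps, Python scripts to look and compute and a tool call to move; the robot and the scene stay as the last step left them, time stands still between calls to the robot, and variables do not carry over. Pictures are saved under pics/ and viewed, at most 10 in all, crops included, and the job is handed in when it is done.

Besides the shell and the picture viewer there is one more tool, called in YAML: its name, and indented under it one key for each argument. carry_out: Moves the arm, as the interface text tells. Its arguments: {"type":"object","properties":{"increments":{"type":"array"},"force":{"type":"number"}},"required":["increments"]}

```bash
mkdir -p pics; ls; python3 - <<'E'
from bench import sense, viewer, order, r
import cv2
s=sense();print(s['time'],s['tool_pos'],s['tcp_rot'],s['finger_gap'],s['ft_force'],r.tcp_to_grasp)
for n in('scene','top'):
    cv2.imwrite(f'pics/{n}0.png',viewer.snapshot(n)[:,:,::-1]);print(n,viewer.get_calibration(n))
E
```

```text
pics
0.0 [255.14262177 542.43524072 230.24633131] [-1.79893553e+02 -9.34785669e-03  1.54804365e+02] 85.5269531720449 [-0.25777441  0.14697796  0.20789159] 18.700000000000003
scene {'fx': 448.918395874352, 'fy': 448.918395874352, 'cx': 285.89818436062563, 'cy': 211.2514188336899, 'k1': -0.008993797863342772, 'R': array([[-0.73664254,  0.67622028,  0.00915969],
       [ 0.58729197,  0.64636665, -0.48713273],
       [-0.33532955, -0.35346328, -0.87327991]]), 't': array([ 366.61418866, -369.7083918 , 1275.8000629 ])}
top {'fx': 379.7404306201886, 'fy': 379.7404306201886, 'cx': 284.2807171843422, 'cy': 214.78487545657129, 'k1': -0.09248376245910919, 'R': array([[ 0.02794671, -0.99955082,  0.01082293],
       [-0.9965661 , -0.02870421, -0.07766648],
       [ 0.07794226, -0.00861525, -0.99692065]]), 't': array([ 86.30038459, 609.899725  , 925.04542268])}
```

View pics/scene0.png

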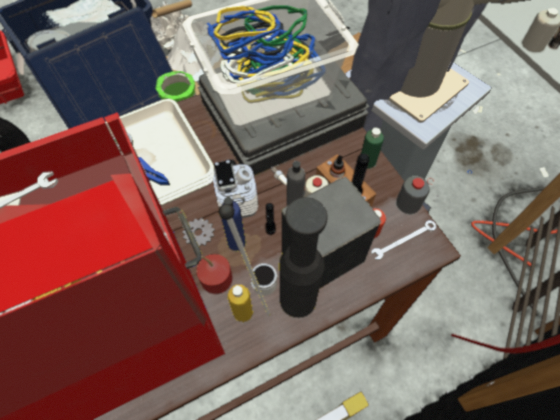

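View pics/top0.png

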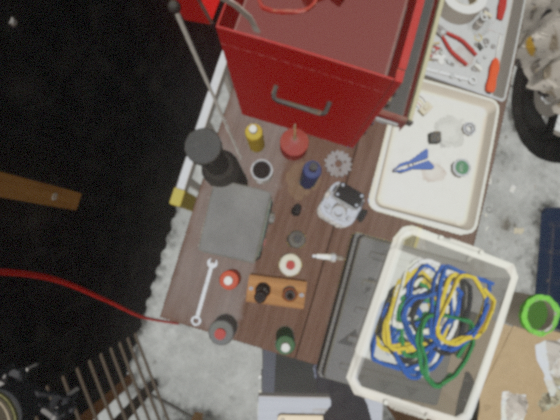

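The top view shows the block near (277,292) with items at (262,292) and (290,293), and the engine near (342,203). The scene view shows the block near (345,180) and the engine near (237,187). I'll enlarge both.

```bash
python3 - <<'E'
import cv2,numpy as np
a=cv2.imread('pics/top0.png')[160:340,190:390];b=cv2.imread('pics/scene0.png')[120:260,195:395]
cv2.imwrite('pics/c1.png',np.hstack([cv2.resize(a,(660,594),interpolation=2)])); cv2.imwrite('pics/c2.png',cv2.resize(b,(800,560),interpolation=2))
E
```

```text
(no output)
```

View pics/c1.png

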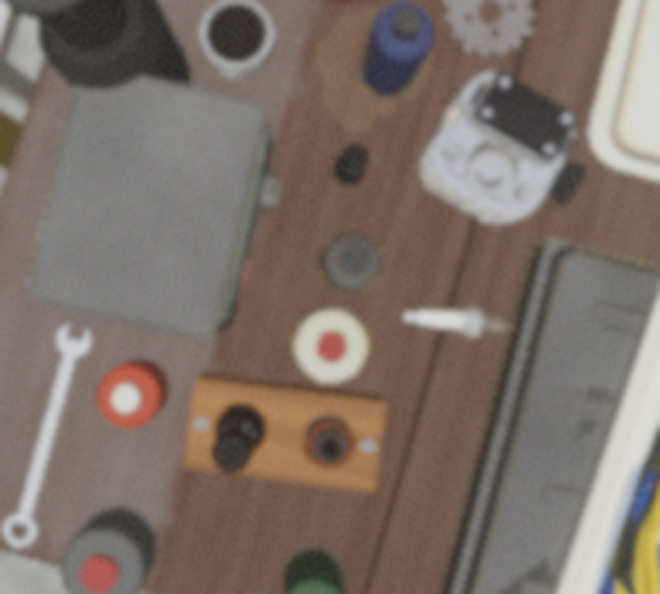

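View pics/c2.png

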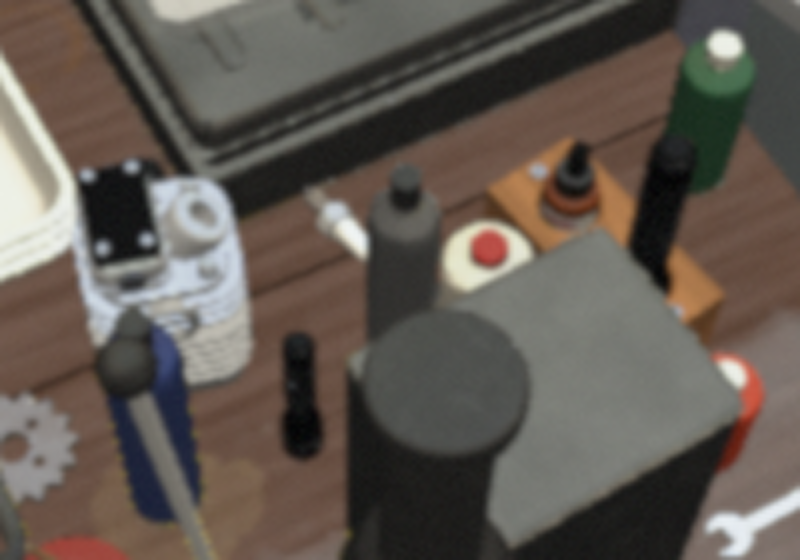

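Top crop: the torch is in the left hole (tail about (261,297)) and the bottle is in the right one. The plug boss is about (339,211), and four cover bolts give the engine's yaw. In the scene view the tail is about (364,158), the hole (244.5,174) and the same bolts are visible. The small torch stands alone on the bench, so I'll ignore it.

```bash
cat > h.py <<'E'
import numpy as np,cv2
from bench import sense,viewer,order,r
from scipy.spatial.transform import Rotation as Ro
C={n:viewer.get_calibration(n) for n in('scene','top')}
def K(c):return np.array([[c['fx'],0,c['cx']],[0,c['fy'],c['cy']],[0,0,1]])
def ray(n,p):
    c=C[n];u=cv2.undistortPointsIter(np.array([[p]],float),K(c),np.array([c['k1'],0,0,0,0]),None,None,(3,50,1e-10))[0,0]
    d=c['R'].T@np.array([*u,1]);return -c['R'].T@c['t'],d/np.linalg.norm(d)
def onz(n,p,z):
    o,d=ray(n,p);return o+d*(z-o[2])/d[2]
def tri(ps,pt):
    o1,d1=ray('scene',ps);o2,d2=ray('top',pt)
    a,b=np.linalg.lstsq(np.c_[d1,-d2],o2-o1,rcond=None)[0]
    p,q=o1+a*d1,o2+b*d2;return (p+q)/2,np.linalg.norm(p-q)
def proj(n,X):
    c=C[n];return cv2.projectPoints(np.array([X],float),cv2.Rodrigues(c['R'])[0],c['t'],K(c),np.array([c['k1'],0,0,0,0]))[0][0,0]
E
python3 - <<'E'
from h import *
np.set_printoptions(precision=1,suppress=True)
T=lambda x,y:(190+(x+.5)/3.3-.5,160+(y+.5)/3.3-.5)
S=lambda x,y:(195+(x+.5)/4-.5,120+(y+.5)/4-.5)
print('tail',tri(S(678,150),T(233,452)),onz('top',T(233,452),187),onz('scene',S(678,150),187))
h=tri(S(199,214),T(492,169));print('hole',h,onz('top',T(492,169),125),onz('scene',S(199,214),125))
B=[((147,167),(505,83)),((147,241),(574,118)),((102,248),(550,148)),((87,177),(487,115))]
# scene bolts order guessed: print each view on z=148
for s in [(147,167),(147,241),(102,248),(87,177)]: print('sb',onz('scene',S(*s),148))
for t in [(505,83),(574,118),(550,148),(487,115)]: print('tb',onz('top',T(*t),148))
for t in [(194,378),(387,400),(376,492),(186,468)]: print('blk',onz('top',T(*t),60))
print('screws',onz('top',T(201,424),60),onz('top',T(368,446),60))
E
```

```text
tail (array([423.4, 151.2, 180.8]), np.float64(4.346233637318306)) [425.7 149.3 187. ] [426.  155.2 187. ]
hole (array([609.9, -15.2, 125.7]), np.float64(4.775552632085617)) [611.6 -17.2 125. ] [608.2 -13.6 125. ]
sb [618.2 -42.2 148. ]
sb [647.8  -5.8 148. ]
sb [667.7 -18.1 148. ]
sb [645.8 -58.5 148. ]
tb [667.  -21.4 148. ]
tb [645.  -67.9 148. ]
tb [624.5 -52.  148. ]
tb [645.2  -9.7 148. ]
blk [460.3 185.1  60. ]
blk [448.4  45.7  60. ]
blk [382.4  51.9  60. ]
blk [395.8 188.8  60. ]
screws [427.6 179.   60. ] [415.1  58.5  60. ]
```

```bash
cat >> h.py <<'E'
np.set_printoptions(precision=4,suppress=True)
def E(a):return Ro.from_euler('xyz',a,degrees=True)
def inc(p0,e0,p1,R1):
    R0=E(e0);R1=R1 if isinstance(R1,Ro) else E(R1)
    return np.r_[R0.inv().apply(np.array(p1)-p0)/400,(R0.inv()*R1).as_rotvec()/(2*np.pi)]
E
python3 - <<'E'
from h import *
print(inc([255.4,542.9,231.3],[180,0,154.8],[424,151.5,230],[180,0,180]))
s=sense();print(s['tool_pos'],s['tcp_rot'])
E
```

```text
[-0.798  -0.7059  0.0032  0.      0.     -0.07  ]
[255.1716 542.4787 230.3318] [-179.9026   -0.0068  154.8031]
```

carry_out:
  increments: [-0.08,-0.07,0.0,0,0,-0.007,-1,-0.16,-0.14,0.0,0,0,-0.014,-1,-0.26,-0.23,0.0,0,0,-0.023,-1,-0.36,-0.32,0.0,0,0,-0.032,-1,-0.46,-0.41,0.0,0,0,-0.041,-1,-0.56,-0.5,0.0,0,0,-0.05,-1,-0.66,-0.59,0.0,0,0,-0.059,-1,-0.74,-0.655,0.003,0,0,-0.065,-1,-0.798,-0.706,0.003,0,0,-0.07,-1,-0.798,-0.706,0.003,0,0,-0.07,-1]

```text
time: 1.35
tool_pos: [424.4, 149.8, 229.7]
tcp_rot: [-180.0, -0.0, 179.8]
ft_force: [-0.5, 0.8, 1.1]
finger_gap: -0.2
grip_force: 0.0
```

```bash
python3 - <<'E'
from h import *
s=sense();print(s['time'],s['tool_pos'],s['tcp_rot'],s['joint_pos'],s['finger_gap'],s['ft_force'])
a=viewer.snapshot('top')[:,:,::-1][230:345,200:340];b=viewer.snapshot('scene')[:,:,::-1][90:205,290:430]
cv2.imwrite('pics/d.png',np.vstack([cv2.resize(a,(728,598)),cv2.resize(b,(728,598))])[::2,::2])
cv2.imwrite('pics/d.png',cv2.resize(np.hstack([a,b]),(800,329),interpolation=2))
for n in C: print(n,proj(n,s['tool_pos']))
E
```

```text
1.35 [424.373  149.7606 229.675 ] [-179.9697   -0.037   179.8191] [ 12.9223 -16.3607 108.0388  -0.0211  88.3648 -76.8961] -0.15479944874998403 [-0.512   0.7507  1.081 ]
scene [366.1428 142.1317]
top [258.8239 300.3446]
```

View pics/d.png

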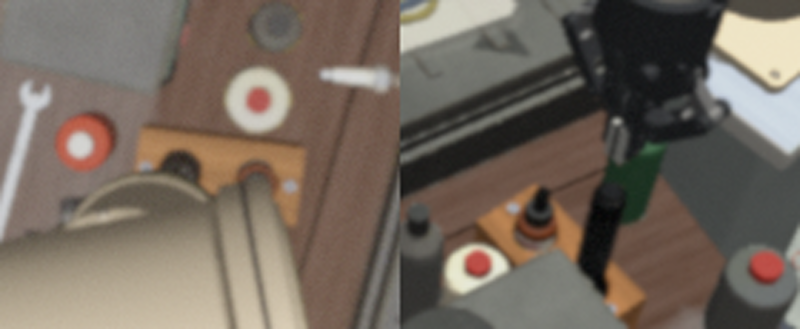

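The scene crop shows the fingertip at about (366,144), close to its projection, so the scene calibration holds well here. I'll compare the barrel's centreline with the projected torch axis.

```bash
python3 - <<'E'
from h import *
im=cv2.imread('pics/scene0.png').max(2).astype(float)
# barrel edges per row in first scene picture (dark < mid level)
for v in range(154,180,2):
    row=im[v,345:385]; print(v,row.astype(int))
for y in (149,152,155):
  for z in (188,183,150,110): print(y,z,proj('scene',[424.5,y,z]),proj('top',[424.5,y,z]))
b=viewer.snapshot('scene').max(2)
for v in range(138,150,2): print(v,b[v,352:380])
E
```

```text
154 [103  99  89  81  78  82  91  96 100 101  98  98  96  88  70  48  33  37
  39  40  41  42  46  46  47  49  49  49  48  48  49  48  52  53  80 100
 106 101  90  77]
156 [ 85  87  93  98 101 101  99  98  98  97  96  92  75  49  30  29  35  41
  40  39  41  38  34  38  43  47  48  48  47  47  48  50  53  68  93 104
 105 107 106  97]
158 [102 100  98  97  97  98  98  97  98  99  95  83  57  29  19  23  29  33
  37  39  36  33  30  28  39  47  47  47  48  49  46  51  59  89 105 109
 109 109 109 110]
160 [109 101  99  97  99 100  99 100  99  98  92  68  37  16  16  21  24  24
  28  32  35  30  25  25  37  46  49  48  49  49  50  56  83 104 109 110
 109 109 108 107]
162 [144 126 108 103 103 102 105 105 108 106  94  63  29  10  10  15  20  23
  24  22  25  23  20  32  42  45  48  46  47  49  55  71  96 107 108 109
 108 106 104 106]
164 [165 162 147 128 115 110 110 108 108 101  77  45  18   9   8   8   7   8
  11   7   9  11  19  38  46  47  48  47  49  55  68  89 103 106 106 106
 105 103 102 102]
166 [164 173 171 163 146 128 113 109 104  90  60  26   9  11   8  11   8  12
   7  12  15  1
[... 1671 characters left out ...]
110 108 107 106 107 106  95  72  62  75  78  61  65  82  90  82
  59  35  26  31  39  39  33  34  36  35]
140 [107 105 106 107 108 110 112 112 109  95  88  83  68  57  74  87  89  71
  45  28  26  29  31  40  63  73  72  70]
142 [109 111 111 113 112 113 112 113 110 105  95  78  60  67  82  90  80  59
  38  30  34  44  57  68  89 101  99  92]
144 [112 111 111 110 109 109 107 107 106 103  88  63  55  74  87  92  73  44
  33  37  41  51  61  66  64  64  62  59]
146 [107 107 108 106 108 109 109 111 110 102  74  48  50  65  81  90  82  60
  48  49  49  50  50  51  49  50  50  50]
148 [107 108 110 109 109 107 104 101  98  77  51  44  44  47  54  56  52  49
  50  49  50  48  50  50  49  49  49  51]
```

carry_out:
  increments: [0,0.005,0.01,0,0,0,-1,0,0.005,0.03,0,0,0,-1,0,0.005,0.05,0,0,0,-1,0,0.005,0.07,0,0,0,-1,0,0.005,0.08,0,0,0,-1,0,0.005,0.088,0,0,0,-1,0,0.005,0.092,0,0,0,-1,0,0.005,0.095,0,0,0,-1,0,0.005,0.0975,0,0,0,-1,0,0.005,0.0975,0,0,0,-1]

```text
time: 2.75
tool_pos: [424.0, 153.5, 191.1]
tcp_rot: [180.0, 0.0, -180.0]
ft_force: [-0.3, 0.4, 0.0]
finger_gap: 0.4
grip_force: 0.0
```

carry_out:
  increments: [0,0,0.002,0,0,0,-1,0,0,0.004,0,0,0,-1,0,0,0.006,0,0,0,-1,0,0,0.008,0,0,0,-1,0,0,0.01,0,0,0,-1,0,0,0.0115,0,0,0,-1,0,0,0.0125,0,0,0,-1,0,0,0.0125,0,0,0,-1,0,0,0.0125,0,0,0,-1,0,0,0.0125,0,0,0,-1]

```text
time: 4.0
tool_pos: [424.1, 153.5, 186.2]
tcp_rot: [180.0, 0.0, -180.0]
ft_force: [0.0, 0.2, 3.5]
finger_gap: -0.4
grip_force: 1.6
```

carry_out:
  increments: [0,0,0.001,0,0,0,-1,0,0,0.002,0,0,0,-1,0,0,0.003,0,0,0,-1,0,0,0.004,0,0,0,-1,0,0,0.005,0,0,0,-1,0,0,0.0055,0,0,0,-1,0,0,0.006,0,0,0,-1,0,0,0.006,0,0,0,-1,0,0,0.006,0,0,0,-1,0,0,0.006,0,0,0,-1]

```text
time: 5.25
tool_pos: [424.5, 153.6, 184.5]
tcp_rot: [180.0, 0.1, -180.0]
ft_force: [-0.2, 0.8, 9.1]
finger_gap: 0.0
grip_force: 4.1
```

carry_out:
  increments: [0,0,-0.02,0,0,0,-1,0,0,-0.05,0,0,0,-1,0,-0.002,-0.09,0,0,0,0.5,0,-0.002,-0.1,0,0,0,0.5,0,-0.002,-0.1,0,0,0,0.5,0,-0.002,-0.1,0,0,0,0.5,0,-0.002,-0.1,0,0,0,0.5,0,-0.002,-0.1,0,0,0,0.5,0,-0.002,-0.1,0,0,0,0.5,0,-0.002,-0.1,0,0,0,0.5]

```text
time: 6.5
tool_pos: [424.0, 152.7, 223.6]
tcp_rot: [-180.0, -0.0, -180.0]
ft_force: [0.4, 0.6, 0.3]
finger_gap: 63.9
grip_force: 0.0
```

```bash
python3 - <<'E'
from h import *
s=sense();print(s['time'],s['tool_pos'],s['tcp_rot'],s['finger_gap'],s['ft_force'])
b=viewer.snapshot('scene')[:,:,::-1][90:205,290:430]
cv2.imwrite('pics/e.png',cv2.resize(b,(700,575),interpolation=2))
E
```

```text
6.5 [424.0072 152.6884 223.6418] [-179.9984   -0.0049 -179.9963] 63.94658704317734 [0.3566 0.5644 0.2734]
```

View pics/e.png

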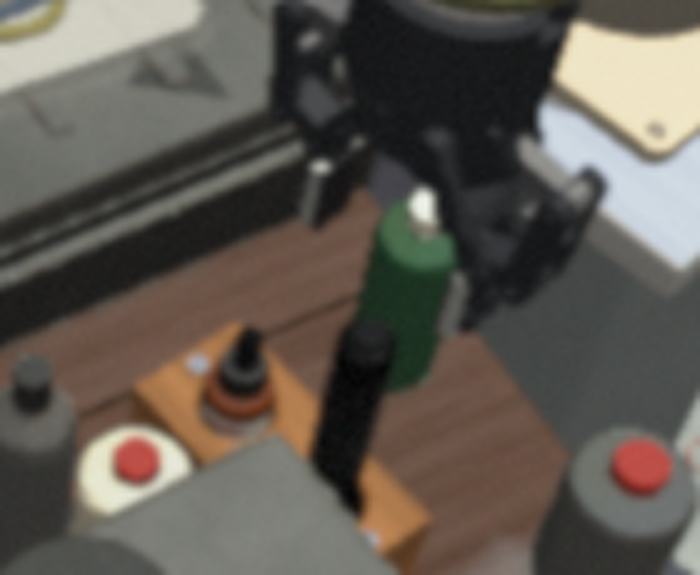

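The crop shows the fingertips at about (312,220) and (455,330), straddling the torch tail at (365,340), with the bottle undisturbed. Descending now.

carry_out:
  increments: [0,0,0.02,0,0,0,0.5,0,0,0.06,0,0,0,0.5,0,0,0.1,0,0,0,0.5,0,0,0.14,0,0,0,0.5,0,0,0.17,0,0,0,0.5,0,0,0.2,0,0,0,0.5,0,0,0.22,0,0,0,0.5,0,0,0.23,0,0,0,0.5,0,0,0.23,0,0,0,0.5,0,0,0.23,0,0,0,0.5]

```text
time: 7.8
tool_pos: [424.4, 152.8, 132.2]
tcp_rot: [180.0, 0.1, -180.0]
ft_force: [-0.3, -0.1, 0.6]
finger_gap: 64.5
grip_force: 0.0
```

carry_out:
  increments: [0,0,0,0,0,0,-1,0,0,0,0,0,0,-1,0,0,0,0,0,0,-1,0,0,0,0,0,0,-1,0,0,0,0,0,0,-1,0,0,0,0,0,0,-1,0,0,0,0,0,0,-1,0,0,0,0,0,0,-1,0,0,0,0,0,0,-1,0,0,0,0,0,0,-1]
  force: 50

```text
time: 9.05
tool_pos: [424.3, 152.7, 132.1]
tcp_rot: [-180.0, 0.0, 180.0]
ft_force: [0.3, -1.2, 3.7]
finger_gap: 24.5
grip_force: 49.6
```

```bash
python3 - <<'E'
from h import *
s=sense();print(s['tool_pos'])
yaw=np.radians(-28);ax=np.array([-np.cos(yaw)*np.sin(.6),-np.sin(yaw)*np.sin(.6),np.cos(.6)])
hole=np.array([610,-15,125.]);R0=E([180,0,180]);z0=np.array([0,0,-1.]);v=np.cross(z0,-ax)
R1=Ro.from_rotvec(v/np.linalg.norm(v)*np.arccos(z0@-ax))*R0
for d in(150,50):
    T=hole+ax*(d+114);print(d,'tcp',T,R1.as_euler('xyz',degrees=True),'lens',hole+ax*d)
    print(inc([424,152.5,360],[180,0,180],T,R1))
T1=lambda x,y:(190+x/3.3,160+y/3.3)
for z in(150,200): print('grey bottle',onz('top',T1(350,262),z),'scene',onz('scene',(195+405/4,120+175/4),z),'white',onz('top',T1(331,345),z),'green',onz('top',T1(313,575),z),'blue',onz('top',T1(407,22),z))
E
```

```text
[424.3269 152.653  132.0643]
150 tcp [478.3829  54.9821 342.8886] [-162.1939   29.9041 -175.209 ] lens [535.2175  24.7625 248.8003]
[-0.136  -0.2438  0.0428  0.0448 -0.0843 -0.    ]
50 tcp [528.2378  28.4737 260.355 ] [-162.1939   29.9041 -175.209 ] lens [585.0725  -1.7458 166.2668]
[-0.2606 -0.3101  0.2491  0.0448 -0.0843 -0.    ]
grey bottle [544.8962  77.8211 150.    ] scene [521.142   55.9323 150.    ] white [490.6818  88.7626 150.    ] green [342.2011  96.3211 150.    ] blue [704.8012  44.0058 150.    ]
grey bottle [544.1875  79.8927 200.    ] scene [546.3677  80.6591 200.    ] white [493.2844  90.1658 200.    ] green [353.8726  97.2627 200.    ] blue [694.326   48.1427 200.    ]
```

carry_out:
  increments: [0,0,-0.01,0,0,0,-1,0,0,-0.03,0,0,0,-1,0,0,-0.06,0,0,0,-1,0,0,-0.1,0,0,0,-1,0,0,-0.15,0,0,0,-1,0,0,-0.22,0,0,0,-1,0,0,-0.3,0,0,0,-1,0,0,-0.39,0,0,0,-1,0,0,-0.48,0,0,0,-1,0,0,-0.57,0,0,0,-1]

```text
time: 10.3
tool_pos: [423.8, 152.7, 362.2]
tcp_rot: [180.0, 0.1, -180.0]
ft_force: [-0.0, 0.6, -1.8]
finger_gap: 24.5
grip_force: 49.1
```

carry_out:
  increments: [-0.005,-0.01,0.0,0.002,-0.003,0,-1,-0.015,-0.03,0.002,0.005,-0.01,0,-1,-0.035,-0.06,0.005,0.011,-0.02,0,-1,-0.055,-0.095,0.01,0.0175,-0.033,0,-1,-0.075,-0.135,0.018,0.025,-0.047,0,-1,-0.095,-0.17,0.026,0.031,-0.059,0,-1,-0.112,-0.2,0.033,0.037,-0.07,0,-1,-0.125,-0.225,0.038,0.0415,-0.078,0,-1,-0.133,-0.239,0.042,0.044,-0.083,0,-1,-0.136,-0.244,0.043,0.0448,-0.0843,0,-1]

```text
time: 11.55
tool_pos: [477.9, 54.9, 341.2]
tcp_rot: [-162.2, 29.8, -175.2]
ft_force: [0.7, -0.3, -1.0]
finger_gap: 24.5
grip_force: 49.2
```

```bash
python3 - <<'E'
from h import *
s=sense();print(s['time'],s['tool_pos'],s['tcp_rot'],s['joint_pos'],s['finger_gap'],s['ft_force'])
R=E(s['tcp_rot']);lens=s['tool_pos']+R.apply([0,0,114]);print('lens',lens)
A=viewer.snapshot('top')[:,:,::-1].copy();B=viewer.snapshot('scene')[:,:,::-1].copy()
cv2.imwrite('pics/fA.png',A);cv2.imwrite('pics/fB.png',B)
print('proj lens',proj('scene',lens),proj('top',lens))
a=A[150:265,270:410];b=B[80:195,180:320]
cv2.imwrite('pics/f.png',cv2.resize(np.hstack([a,b]),(800,329),interpolation=2))
E
```

```text
11.55 [477.9031  54.8851 341.201 ] [-162.1642   29.8493 -175.172 ] [ 18.2614 -37.9426 118.1711 -24.8778  75.8833 -70.7973] 24.52367092017234 [ 0.6944 -0.3212 -1.0164]
lens [534.6633  24.638  247.0767]
proj lens [281.6176 128.838 ] [326.0172 244.8809]
```

View pics/f.png

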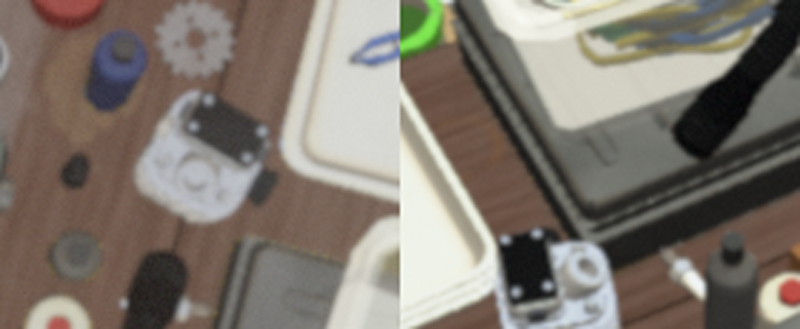

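```bash
python3 - <<'E'
from h import *
s=sense();yaw=np.radians(-28);ax=np.array([-np.cos(yaw)*np.sin(.6),-np.sin(yaw)*np.sin(.6),np.cos(.6)])
R=E(s['tcp_rot']);lens=s['tool_pos']+R.apply([0,0,114])
print(R.inv().apply(np.array([609.5,-14.5,125])+52*ax-lens)/400, np.degrees(np.arccos(-R.apply([0,0,1])@ax)))
E
```

```text
[-0.0007  0.0003  0.2425] 0.03665794551759208
```

carry_out:
  increments: [0,0,0.01,0,0,0,-1,0,0,0.035,0,0,0,-1,0,0,0.07,0,0,0,-1,0,0,0.11,0,0,0,-1,0,0,0.15,0,0,0,-1,0,0,0.185,0,0,0,-1,0,0,0.21,0,0,0,-1,0,0,0.23,0,0,0,-1,0,0,0.24,0,0,0,-1,0,0,0.24,0,0,0,-1]

```text
time: 12.9
tool_pos: [526.3, 29.6, 263.2]
tcp_rot: [-162.2, 29.9, -175.2]
ft_force: [-0.3, -0.1, -1.9]
finger_gap: 24.5
grip_force: 49.1
```

```bash
python3 - <<'E'
from h import *
s=sense();print(s['time'],s['tool_pos'],s['tcp_rot'],s['finger_gap'],s['ft_force'],s['qd'])
R=E(s['tcp_rot']);lens=s['tool_pos']+R.apply([0,0,114]);print('lens',lens, proj('scene',lens),proj('top',lens))
A=viewer.snapshot('top')[:,:,::-1];B=viewer.snapshot('scene')[:,:,::-1]
a=A[150:265,270:410].copy();b=B[80:195,180:320].copy()
cv2.imwrite('pics/g.png',cv2.resize(np.hstack([a,b]),(800,329),interpolation=2))
E
```

```text
12.9 [526.2972  29.6346 263.1897] [-162.2054   29.8924 -175.2153] 24.45062414818621 [-0.2707 -0.0821 -1.8565] [ 0.3236 -0.4853 -0.2494  0.0474  0.2677  0.1306]
lens [583.1111  -0.5709 169.0844] [256.1772 158.3282] [333.9193 222.1955]
```

View pics/g.png

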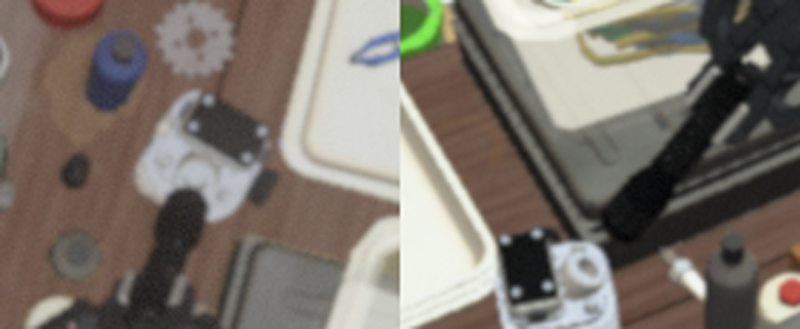

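The top view shows the torch pointing along a line through the hole. In the scene view the line passes close to the hole centre. A quick numeric check of the axis in both views:

```bash
python3 - <<'E'
from h import *
s=sense();R=E(s['tcp_rot']);P=lambda t:s['tool_pos']+R.apply([0,0,t])
hs,ht=(244.4,173.2),(338.8,210.9)
for n,h in(('scene',hs),('top',ht)):
    im=viewer.snapshot(n).max(2).astype(float); M=[]
    L,Q=proj(n,P(114)),proj(n,P(30));d=(Q-L)/np.linalg.norm(Q-L);nn=np.array([-d[1],d[0]])
    for t in range(25,80,5) if 0 else (30,40,50,95,100,105):
        c=proj(n,P(t)); k=np.arange(-14,14.1,.25);q=c+k[:,None]*nn
        v=cv2.remap(im.astype(np.float32),q[:,:1].astype(np.float32),q[:,1:].astype(np.float32),1)[:,0]
        m=v<58; i=len(k)//2; lo=i
        while lo>0 and m[lo-1]: lo-=1
        hi=i
        while hi<len(k)-1 and m[hi+1]: hi+=1
        print(n,t,'mid',(k[lo]+k[hi])/2,'w',k[hi]-k[lo])
    print(n,'hole offset from predicted line px',(np.array(h)-L)@nn, 'proj hole',proj(n,[609.5,-14.5,125]))
ax=-R.apply([0,0,1]);X=tri(hs,ht);print('tri',X)
for H in(X[0],np.array([608.2,-13.6,125]),np.array([611.6,-17.2,125])):
    print(R.inv().apply(P(114)-H))
E
```

```text
scene 30 mid 3.0 w 17.0
scene 40 mid 2.0 w 14.0
scene 50 mid 1.0 w 13.0
scene 95 mid 3.25 w 21.5
scene 100 mid 3.25 w 21.5
scene 105 mid 3.125 w 21.75
scene hole offset from predicted line px 0.7413938840051237 proj hole [243.6615 173.1961]
top 30 mid -0.5 w 11.0
top 40 mid -0.5 w 11.0
top 50 mid -0.5 w 10.5
top 95 mid -0.5 w 14.5
top 100 mid -0.625 w 14.25
top 105 mid -0.5 w 13.0
top hole offset from predicted line px -0.9234435652126418 proj hole [337.5488 211.7458]
tri (array([609.8357, -15.3625, 125.2175]), np.float64(4.904752275837661))
[ -0.4052   0.7306 -53.9025]
[ -1.7984  -0.9035 -52.799 ]
[  0.8765   2.3124 -55.4489]
```

Lateral error is within about 3 mm against the 14 mm allowed, and the lens stands off about 54 mm. Handing in.

```bash
python3 -c "
from bench import order
print(order.hand_in())"
```

```text
the job is handed in; nothing more can be done
None
```

I've handed the job in, though no verdict came back: the switch was pressed to its stop (9 N), and the torch is held steady about 54 mm from the plug hole, in line with its axis and within about 3 mm of centre by my measurements.

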